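Set out a pipe header and its two branch nipples for tacking

TASK

Set out the parts for the next header on the steel tacking plate: pull the two stainless nipples out of the spring clips, one at a time, and lay one in each of the two V rests; the brass ones stay clipped. Also roll the big header pipe along the plate, never lifting or dragging it, until it rests squarely over the yellow line. Leave the loose things lying round the work where they are.

Things in the scene. Friction and masses are not known exactly. Their poses are not given: they have to be found in the camera images.
- strip: clip strip, fixed; origin on the bench under its middle. Four places 65 mm apart along its x, tubes lying along its y. Each tube is held by two sprung steel clips, 11 mm wide, 38 mm either side of its middle; pulled straight up it meets about 10 N over the first few mm and is free by 20 mm. Between the clips the middle 60 mm of each tube is open down to the bench; 40 mm between tubes.
- nipple_1_mid (a point): centre of a bright stainless pipe nipple: tube 25 mm in diameter, 110 mm long along its own y, threaded at its +y end; z up at the start. Lies across the clip strip in one of its four places, centre 32.5 mm above the bench. 80 to 125 g. To go to a V rest.
- nipple_2_mid (a point): centre of a bright stainless pipe nipple: tube 25 mm in diameter, 110 mm long along its own y, threaded at its +y end; z up at the start. Lies across the clip strip in one of its four places, centre 32.5 mm above the bench. 80 to 125 g. To go to the other V rest.
- brass_1_mid (a point): centre of a yellow brass pipe nipple: tube 25 mm in diameter, 110 mm long along its own y, threaded at its +y end; z up at the start. Lies across the clip strip in one of its four places, centre 32.5 mm above the bench. Stays in its clips.
- brass_2_mid (a point): centre of a yellow brass pipe nipple: tube 25 mm in diameter, 110 mm long along its own y, threaded at its +y end; z up at the start. Lies across the clip strip in one of its four places, centre 32.5 mm above the bench. Stays in its clips.
- plate: grey steel tacking plate, fixed, 220 mm (x) by 410 mm (y) by 8 mm thick; origin on the bench under its middle. Two V rests stand at its +y end; the header rolls on the rest of it.
- rest_1 (a point): where a nipple's centre lies once in the V rest nearer the robot, 38 mm above the bench; nipple along this frame's y, either way round. The rest is a pair of dark steel 90 degree V blocks 38 mm either side of this point along y, each 12 mm wide, 40 mm across, tops 36 mm above the bench; between them the plate is free for fingers.
- rest_2 (a point): the same for the V rest farther from the robot, 90 mm from rest_1 along the plate's x.
- line_mid (a point): middle of the yellow line painted across the plate, on the plate's top, 8 mm above the bench. It runs along this frame's x, 212 mm long, 6 mm wide; z up; +y points towards the V rests. The header's axis must end above the line and parallel to it.
- header_mid (a point): centre of the stainless header pipe: 76 mm in diameter, 150 mm long along this frame's x, 0.45 to 0.7 kg, two dark blue rings, weld seam at its z, on top at the start. Starts 90 to 145 mm to the -y side of the line, nearly parallel to it, centre 46 mm above the bench. Rolls when its top is pushed along and stays where it is let go.
- reducer_mid (a point): bystander: centre of a stainless reducer, 48 mm in diameter, 52 mm high, standing beyond the plate.
- wire_brush_grip (a point): bystander: grip of a brush lying beyond the plate, its x along the brush.
- gas_cup_mid (a point): bystander: centre of a pink ceramic torch gas cup, 22 mm in diameter, 45 mm high, standing beyond the plate.
Things that resemble listed ones, but are neither listed nor needed, are in the scene too. Leave any orange look-alike of the part that bears nipple_2_mid alone.

How it is judged (in metres and radians):
At the end, for the whole second after the job is handed in: Stainless nipples at rest, one in each V rest (4 mm across and in height, 15 mm along, 4.5 degrees); header at rest on the plate, axis within 8 mm of the yellow line and 5.7 degrees of parallel; brass nipples clipped within 6 mm of their start, loose bystanders within 30 mm ((((x of nipple_1_mid in the frame of rest_1 between -0.004 and 0.004 m and y of nipple_1_mid in the frame of rest_1 between -0.015 and 0.015 m and z of nipple_1_mid in the frame of rest_1 between -0.004 and 0.004 m and angle between the y axis of nipple_1_mid and the y axis of rest_1, either way round below 0.08 rad) and (x of nipple_2_mid in the frame of rest_2 between -0.004 and 0.004 m and y of nipple_2_mid in the frame of rest_2 between -0.015 and 0.015 m and z of nipple_2_mid in the frame of rest_2 between -0.004 and 0.004 m and angle between the y axis of nipple_2_mid and the y axis of rest_2, either way round below 0.08 rad)) or ((x of nipple_1_mid in the frame of rest_2 between -0.004 and 0.004 m and y of nipple_1_mid in the frame of rest_2 between -0.015 and 0.015 m and z of nipple_1_mid in the frame of rest_2 between -0.004 and 0.004 m and angle between the y axis of nipple_1_mid and the y axis of rest_2, either way round below 0.08 rad) and (x of nipple_2_mid in the frame of rest_1 between -0.004 and 0.004 m and y of nipple_2_mid in the frame of rest_1 between -0.015 and 0.015 m and z of nipple_2_mid in the frame of rest_1 between -0.004 and 0.004 m and angle between the y axis of nipple_2_mid and the y axis of rest_1, either way round below 0.08 rad))) and y of header_mid in the frame of line_mid between -0.008 and 0.008 m and x of header_mid in the frame of line_mid between -0.045 and 0.045 m and z of header_mid in the frame of line_mid between 0.034 and 0.042 m and angle between the x axis of header_mid and the x axis of line_mid, either way round below 0.1 rad and distance of each of brass_1_mid, brass_2_mid from where it was at the start of the episode below 0.006 m and distance of each of reducer_mid, wire_brush_grip, gas_cup_mid from where it was at the start of the episode below 0.03 m and linear speed of each of nipple_1, nipple_2, header below 0.02 m/s); the robot touches nothing.
It fails at once if both stainless nipples are up in the air at once (centres over 65 mm above the bench) (height (world z) of each of nipple_1_mid, nipple_2_mid above 0.065 m).
It fails at once if a brass nipple is pulled from its clips (distance of any of brass_1_mid, brass_2_mid from where it was at the start of the episode above 0.012 m).
It fails at once if the header is lifted off the plate (z of header_mid in the frame of line_mid above 0.048 m).
It fails at once if the header is dragged along without turning (its seam is still near the top after 50 to 80 mm) (distance of header_mid from where it was at the start of the episode between 0.05 and 0.08 m and angle between header_mid's own z axis and vertical below 0.7 rad).
It fails at once if the reducer, wire brush or gas cup is pushed more than 30 mm (distance of any of reducer_mid, wire_brush_grip, gas_cup_mid from where it was at the start of the episode above 0.03 m).
It also fails if it takes over 72 s, if anything falls off the work surface, if the arm or the gripper's body presses on something with over 40 N, if the wrist force passes 120 N, or if a joint passes its speed limit or range.

ROBOT

A 6-joint arm with a two-finger parallel gripper is mounted at the origin on the work surface. World frame = base frame: x ahead of the robot, y to its left, z up, the work surface at z = 0. Lengths are in mm, angles in rad, forces in N, time in s.
With the tool pointing down it reaches from about 400 to 925 mm from the base axis. Payload 12.5 kg.
Tool frame: the origin (TCP) lies where the fingers leave the gripper's body, on its centre line; the fingertips stand 78 mm ahead of it and the grasp point (between the pads) lies 59 mm ahead of it (env.nose_length is the distance from the TCP to the fingertips, in mm); z points along the fingers, y is the line along which they close (so a half turn about z gives the same grasp; the last joint's range is limited). The gripper opens to 95 mm and grips with 3 to 60 N. Pads are 20 mm wide; open, the fingers measure 119 mm over their backs; the gripper's body (75 mm by 180 mm) begins 59 mm behind the grasp point.
Start: joints at [-1.378, 0.491, 1.559, -0, 1.092, -0.106], TCP at [184.005, -597.311, 292.261] pointing down, gripper open.
Joint ranges: [-3.1, 3.1], [-0.84, 2.19], [0.05, 2.79], [-1.13, 4.28], [0.06, 2.93], [-2.69, 2.69]. Speed limits (rad/s): [2.22, 2.22, 2.79, 3.14, 3.14, 3.14].

INTERFACE

Orientations are given as [roll, pitch, yaw] about the fixed x, y, z axes, in that order (R = Rz(yaw) Ry(pitch) Rx(roll)).
In Python, from cell import env gives the robot as it stands. The module is installed in compiled form; this text tells all that it offers.
- The arm moves only by the tool send_rows, never from a script. Its argument "series" is text: rows parted by semicolons, each of 6 numbers parted by spaces: the shift along the tool's x, y, z as a fraction of full scale, then the turn, a rotation vector about the tool's x, y, z as a fraction of full scale. A call has 1 to 5 rows; each row shifts and turns the commanded pose from where the row before left it, along the tool's axes as they then stand; what a row does not reach is not made up. Full scale, the value 1, is 60 mm for a shift and 10 degrees for a turn. A row lasts 1/8 s, in which the tool goes at most 62.5 mm and 10.7 degrees, less where a joint would pass 70% of its speed; a pose out of reach is approached as far as the arm can. A call with a number of a shift or a turn outside -1 to 1 is refused whole. A call with a gripper value outside its range is refused whole. "fingers" is the opening, from 0 (shut) to 1 (fully open), set as the call begins (left out, the last holds). The fingers move at their own pace and stop on an object; the grip force is fixed at half the most. Time passes only in rows, so rows that do not move let the fingers close. It gives the time, the measured TCP pose, the force, the opening and the grip force at its end, in the units of the state.
- env.state(): the state, without advancing time (a new reading comes with each control period).
- env.read_camera(name): name is "scene" or "top"; returns a dict with "color" (420x560x3 uint8, red, green, blue), "z_map" (420x560 float32, mm along the optical axis (not along the pixel's ray), 0 where there is no reading), "fovy" (degrees; the focal length in pixels is half the picture's height over the tangent of half this angle, whatever the lens; pixels are square), "cx", "cy" (the principal point, pixels), "distortion" ([k1, k2, p1, p2, k3] as OpenCV has them; the pictures are not rectified), "R" (3x3) and "t" (3): a world point X has camera coordinates R X + t. Camera axes: x right, y down, z forward; pixel columns grow to the right and rows downward; lengths in mm; the calibration is good to about 2 mm. A picture is of the moment at which its call begins.
- env.job_done(): hands the job in; it is judged then, once.
The state is a dict: "t": time; "joints": joint angles; "qvel": joint speeds; "tau": joint torques, N m; "eef_pos": TCP position; "tcp_rot": TCP orientation; "ft_force": force on the tool from outside, world axes, zero at the start; "moment": the same for the moment, N m; "opening": opening from 0.0 (shut) to 1.0 (fully open); "grip_force": force on a finger pad.
Only numpy, scipy, OpenCV 4.12 (cv2) and the standard library are available. Lean on these libraries where they do the work, as an engineer would, in place of code of your own. Each camera call takes 0.05 s, during which the arm holds its last target. There are 200 camera calls.

## Working session

There is one attempt and no reset: what is moved stays moved. The work goes in short steps, Python scripts to look and compute and a tool call to move; the robot and the scene stay as the last step left them, time stands still between calls to the robot, and variables do not carry over. Pictures are saved under pics/ and viewed, at most 10 in all, crops included, and the job is handed in when it is done.

Besides the shell and the picture viewer there is one more tool, called after "Request:" as name(argument=value, ...), one argument or row to a line, values as JSON. send_rows: Moves the arm, as the interface text tells. Shift numbers are shares of 60 mm and turn numbers shares of 10 degrees, none past 1 either way. Its arguments: {"type":"object","properties":{"series":{"type":"string"},"fingers":{"type":"number"}},"required":["series"]}

```bash
mkdir -p pics; cat > h.py <<'E'
import numpy as np, cv2
from cell import env
def snap(n):
    d=env.read_camera(n); np.savez(f'{n}.npz',**d); return d
def load(n): return dict(np.load(f'{n}.npz'))
def K(d):
    f=210/np.tan(np.radians(float(d['fovy']))/2); return np.array([[f,0,d['cx']],[0,f,d['cy']],[0,0,1.]])
def ray(d,u,v):
    p=cv2.undistortPoints(np.array([[[u,v]]],float),K(d),d['distortion'])[0,0]; return np.array([p[0],p[1],1])
def at_z(d,u,v,z):  # world point on plane z
    R,t=d['R'],d['t']; o=-R.T@t; r=R.T@ray(d,u,v); return o+r*(z-o[2])/r[2]
def cloud(d):
    v,u=np.mgrid[0:420,0:560]; p=cv2.undistortPoints(np.stack([u.ravel(),v.ravel()],1).astype(float)[:,None],K(d),d['distortion'])[:,0]
    c=np.c_[p,np.ones(len(p))]*d['z_map'].ravel()[:,None]
    return ((c-d['t'])@d['R']).reshape(420,560,3)
def save(n,im,crop=None,s=1):
    if crop: x0,y0,x1,y1=crop; im=im[y0:y1,x0:x1]
    cv2.imwrite(f'pics/{n}.png',cv2.resize(im,None,fx=s,fy=s,interpolation=cv2.INTER_CUBIC)[...,::-1])
E
python3 - <<'E'
from h import *
for n in('top','scene'):
    d=snap(n); save(n+'0',d['color'],s=1.4); print(n,-d['R'].T@d['t'],d['fovy'],d['distortion'])
print(env.state())
E
```

```text
top [449.88987117  61.97620926 851.9689315 ] 54.18256542952101 [-0.03419862  0.          0.          0.          0.        ]
scene [1342.15761263  -17.27310368  626.84982812] 48.189879782396375 [0.00045958 0.         0.         0.         0.        ]
{'t': 0.1, 'joints': array([-1.37758465e+00,  4.91501434e-01,  1.55939979e+00, -4.20542469e-05,
        1.09169253e+00, -1.05593931e-01]), 'qvel': array([-0.0010254 , -0.00017928, -0.00176711, -0.00044127, -0.00122691,
        0.00049315]), 'tau': array([ 3.28300506e-03, -6.13623548e+01, -2.58605719e+01,  6.93896413e-02,
        4.69917257e-02, -4.21077232e-05]), 'eef_pos': array([ 183.97782555, -597.15983226,  291.71492207]), 'tcp_rot': array([-3.14059320e+00, -6.84212773e-05,  2.98824975e-01]), 'ft_force': array([-0.22766699, -0.30051075,  1.18307394]), 'moment': array([-0.08623612, -0.03247045, -0.0137783 ]), 'grip_force': 0.0, 'opening': 1.0038451822870256}
```

View pics/top0.png

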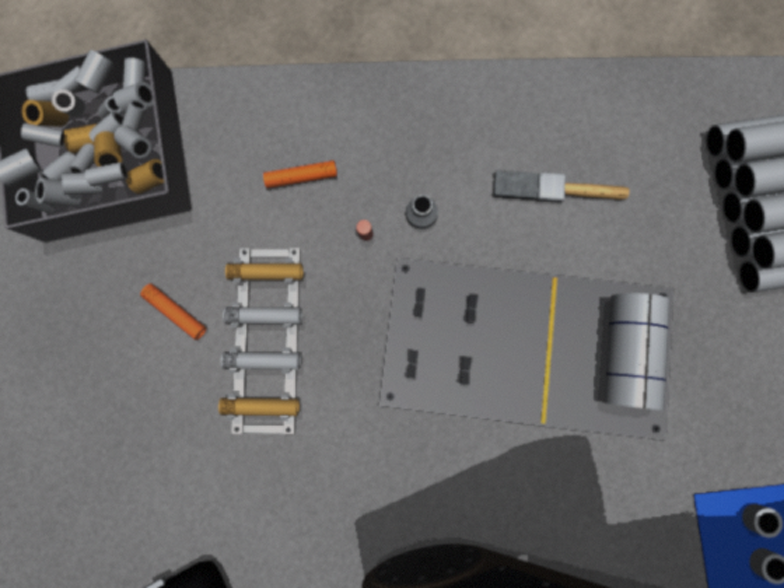

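View pics/scene0.png

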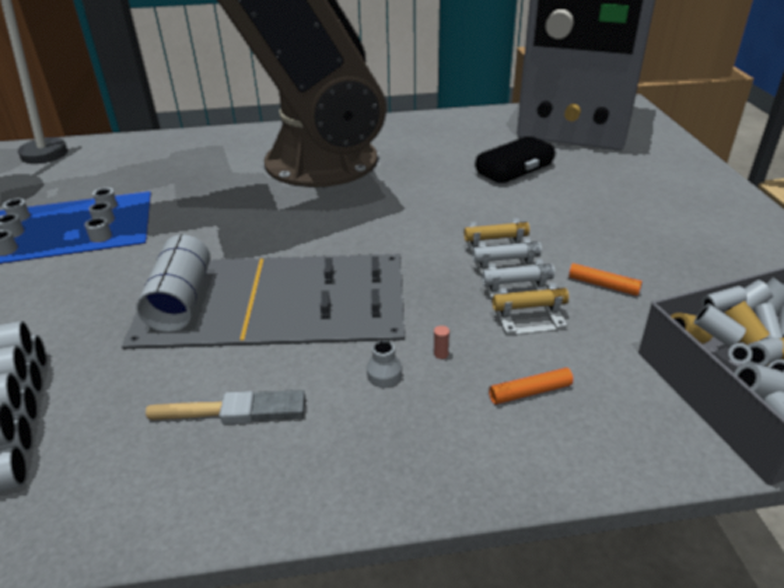

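Pictures show: the stainless nipples are clipped at top-view px (265,316) and (262,360), in the 1.4x picture. They could be mistaken for the brass nipples (265,271) and (260,407), the orange tubes (300,173) and (173,311), or the grey pieces in the bin. I choose the two bright ones in the clips. The V rests are at (417,333) and (468,340), the line runs (555,278)-(544,423), and the header is at (638,350). One close crop next, plus measurements.

```bash
python3 - <<'E'
from h import *
d=load('top'); save('crop1',d['color'],(140,160,500,330),2.2)
P=cloud(d); z=P[...,2]
def box(u0,v0,u1,v1,zlo,zhi,n):
    s=1/1.4; q=P[int(v0*s):int(v1*s),int(u0*s):int(u1*s)].reshape(-1,3); q=q[(q[:,2]>zlo)&(q[:,2]<zhi)]
    (c,sz,a)=cv2.minAreaRect(q[:,:2].astype(np.float32)); m=q.mean(0)
    e=np.linalg.svd(q[:,:2]-m[:2])[2][0]
    print(n,len(q),m.round(1),'rect',np.round(c,1),np.round(sz,1),'axis',np.degrees(np.arctan2(e[1],e[0])).round(1),'zmax',q[:,2].max().round(1))
box(215,255,310,288,34,60,'b1'); box(215,300,310,332,34,60,'s1'); box(215,345,310,377,34,60,'s2'); box(215,392,310,423,34,60,'b2')
for n,b in dict(f1=(405,280,435,325),f2=(455,285,490,330),n1=(395,342,430,385),n2=(450,347,480,392)).items(): box(*b,16,45,n)
box(590,275,690,425,25,100,'hdr'); box(590,275,690,425,78,100,'hdrtop'); box(590,275,690,425,60,100,'hdrup')
for p in((555.5,278),(544,423)): print(at_z(d,p[0]/1.4,p[1]/1.4,8).round(1))
box(395,390,540,425,4,12,'plate'); box(310,380,370,430,-9,9,'bench')
box(405,190,440,225,5,80,'reducer');box(355,218,375,240,5,80,'cup')
E
```

```text
b1 682 [601.6 279.5  42.7] rect [602.1 279.4] [110.4  35.7] axis -90.4 zmax 48.9
s1 721 [537.3 279.8  42.5] rect [537.1 280.4] [110.9  34.6] axis -90.3 zmax 48.6
s2 758 [472.3 280.7  42.4] rect [472.5 280.9] [ 35.5 111. ] axis -90.3 zmax 48.2
b2 773 [407.6 281.6  42.3] rect [407.3 281.4] [110.7  35.1] axis -90.5 zmax 47.7
f1 119 [556.4  52.8  28.9] rect [556.8  52.7] [11.8 39.2] axis 172.7 zmax 38.4
f2 129 [547.9 -22.4  28.4] rect [548.1 -22.2] [12.3 39.2] axis 172.0 zmax 37.6
n1 122 [467.8  63.4  29.2] rect [467.7  63.3] [11.9 38.7] axis 172.0 zmax 39.5
n2 136 [458.2 -11.7  28.6] rect [458.4 -11.9] [12.1 39. ] axis 174.8 zmax 38.5
hdr 3415 [ 483.4 -235.4   74.3] rect [ 483.3 -243.8] [ 74.1 151.5] axis 173.5 zmax 87.7
hdrtop 1709 [ 482.4 -243.8   82.1] rect [ 483.1 -244.6] [ 44.9 151.2] axis 173.3 zmax 87.7
hdrup 3013 [ 483.1 -238.9   77.4] rect [ 483.3 -244.7] [ 71.4 151.7] axis 173.5 zmax 87.7
[ 592.5 -148.6    8. ]
[ 383.1 -123.6    8. ]
plate 2008 [411.6 -24.8   8. ] rect [407.3 -13.7] [205.6  47.6] axis -93.6 zmax 12.0
bench 1538 [409.4 171.3   0. ] rect [409.4 171.7] [71.1 87.4] axis -91.3 zmax 4.6
reducer 396 [689.8  48.1  38.2] rect [693.1  48.2] [46.7 37.8] axis -93.6 zmax 56.4
cup 131 [662.2 131.7  38.6] rect [664.  132.1] [20.8 20.8] axis -149.8 zmax 49.4
```

View pics/crop1.png

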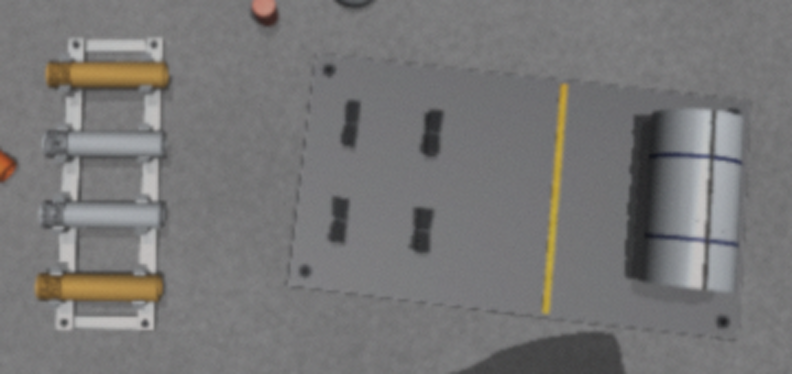

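Close crop confirms the choice: the two bright stainless nipples are at crop (105,143) and (105,214), between the brass ones. Header first: I'll straddle it with the open gripper.

Request:
send_rows(
  series="0 0 0 0 0 0.8; 0 0 0 0 0 0.8; 0 0 0 0 0 0.79; 0.4 -0.6 0.15 0 0 0; 0.4 -0.6 0.15 0 0 0",
  fingers=1,
)

```text
t: 0.72
eef_pos: [240.5, -530.6, 273.6]
tcp_rot: [-3.141, 0.0, -0.119]
ft_force: [0.0, 0.8, -0.5]
opening: 1.001
grip_force: 0.0
```

Request:
send_rows(
  series="0.43 -0.65 0.15 0 0 0; 0.43 -0.65 0.15 0 0 0; 0.43 -0.65 0.15 0 0 0; 0.43 -0.65 0.15 0 0 0; 0.43 -0.65 0.15 0 0 0",
)

```text
t: 1.35
eef_pos: [392.1, -351.8, 228.8]
tcp_rot: [-3.141, 0.0, -0.118]
ft_force: [0.9, 0.0, -0.1]
opening: 0.999
grip_force: 0.0
```

```bash
cat >> h.py <<'E'
from scipy.spatial.transform import Rotation as Ro
def todo(x,y,z,yaw):
    s=env.state(); R=Ro.from_euler('xyz',s['tcp_rot']); T=Ro.from_euler('xyz',[np.pi,0,np.radians(yaw)])
    print('t',round(s['t'],2),'pos',s['eef_pos'].round(1),'yaw',np.degrees(s['tcp_rot']).round(1),'F',s['ft_force'].round(1),'op',round(s['opening'],3))
    print('turn/10deg',(np.degrees((R.inv()*T).as_rotvec())/10).round(3),'shift in TARGET axes /60',(T.inv().apply(np.array([x,y,z])-s['eef_pos'])/60).round(3))
E
python3 -c "
from h import *
todo(483.2,-244.6,122,-6.8)"
```

```text
t 1.35 pos [ 392.1 -351.8  228.8] yaw [-180.     0.    -6.8] F [ 0.9  0.  -0.1] op 0.999
turn/10deg [-0.001  0.001  0.001] shift in TARGET axes /60 [ 1.297 -1.954  1.78 ]
```

Request:
send_rows(
  series="0.43 -0.65 0.1 0 0 0; 0.43 -0.65 0.1 0 0 0; 0.43 -0.65 0.1 0 0 0; 0 0 0 0 0 0; 0 0 0 0 0 0",
)

```text
t: 1.98
eef_pos: [481.8, -246.2, 211.1]
tcp_rot: [3.142, 0.0, -0.118]
ft_force: [-0.2, 0.3, 0.1]
opening: 0.997
grip_force: 0.0
```

```bash
python3 -c "
from h import *
todo(483.2,-244.6,118,-6.8)
d=snap('top'); save('c2',d['color'],(330,150,530,330),3)"
```

```text
t 1.98 pos [ 481.8 -246.2  211.1] yaw [180.    0.   -6.8] F [-0.2  0.3  0.1] op 0.997
turn/10deg [0.    0.002 0.005] shift in TARGET axes /60 [ 0.02  -0.029  1.552]
```

View pics/c2.png

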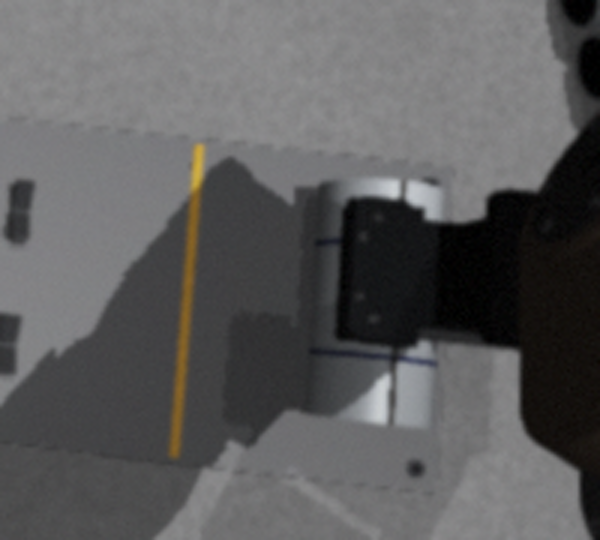

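The picture shows the gripper centred over the header, which spans crop px 315–440. The seam at (400,190)-(390,420) is still on top, and the line is at (200,145)-(175,455). Now I go down and roll gently.

Request:
send_rows(
  series="0.02 -0.03 0.5 0 0 0; 0 0 0.5 0 0 0; 0 0 0.5 0 0 0; 0 0 0.05 0 0 0; 0 0 0 0 0 0",
)

```text
t: 2.65
eef_pos: [483.3, -245.1, 118.9]
tcp_rot: [3.141, -0.0, -0.119]
ft_force: [-0.3, 0.5, 0.2]
opening: 1.0
grip_force: 0.0
```

Request:
send_rows(
  series="0 -0.1 0 0 0 0; 0 -0.1 0 0 0 0; 0 -0.1 0 0 0 0; 0 -0.1 0 0 0 0; 0 -0.1 0 0 0 0",
)

```text
t: 3.28
eef_pos: [487.0, -214.1, 118.3]
tcp_rot: [3.142, 0.0, -0.118]
ft_force: [-0.7, 0.8, -0.3]
opening: 1.002
grip_force: 0.1
```

```bash
python3 -c "
from h import *
todo(487.8,-136.1,118,-6.8)
d=snap('top'); save('c3',d['color'],(330,150,530,330),3)"
```

```text
t 3.27 pos [ 487.  -214.1  118.3] yaw [180.    0.   -6.8] F [-0.7  0.8 -0.3] op 1.002
turn/10deg [0.    0.    0.003] shift in TARGET axes /60 [-0.14  -1.292  0.004]
```

View pics/c3.png

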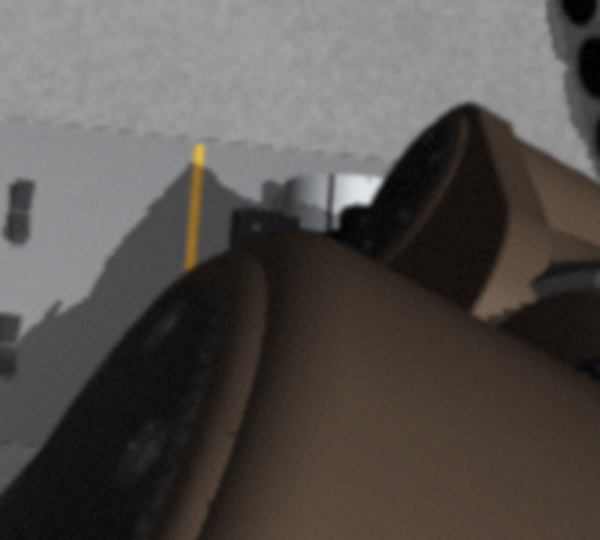

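The pipe's left edge moved from crop px 323 to 285. The seam moved from 66% to 37% of the width, which is pure rolling, so I carry on.

Request:
send_rows(
  series="0 -0.12 0 0 0 0; 0 -0.12 0 0 0 0; 0 -0.12 0 0 0 0; 0 -0.12 0 0 0 0; 0 -0.12 0 0 0 0",
)

```text
t: 3.95
eef_pos: [491.2, -178.3, 118.2]
tcp_rot: [3.142, -0.0, -0.118]
ft_force: [0.2, -0.4, 0.5]
opening: 1.002
grip_force: 0.1
```

Request:
send_rows(
  series="0 -0.12 0 0 0 0; 0 -0.12 0 0 0 0; 0 -0.12 0 0 0 0; 0 -0.12 0 0 0 0; 0 -0.1 0 0 0 0",
)

```text
t: 4.58
eef_pos: [495.3, -143.8, 118.2]
tcp_rot: [3.142, 0.0, -0.118]
ft_force: [0.2, 0.2, -0.7]
opening: 1.001
grip_force: 0.0
```

Request:
send_rows(
  series="0 -0.1 0 0 0 0; 0 -0.08 0 0 0 0; 0 -0.06 0 0 0 0; 0 -0.03 0 0 0 0; 0 0 0 0 0 0",
)

```text
t: 5.2
eef_pos: [497.2, -128.2, 118.2]
tcp_rot: [3.141, -0.0, -0.118]
ft_force: [0.9, -1.6, -0.3]
opening: 0.997
grip_force: 0.0
```

```bash
python3 -c "
from h import *
todo(487.8,-136.1,118,-6.8)"
```

```text
t 5.2 pos [ 497.2 -128.2  118.2] yaw [180.   -0.   -6.8] F [ 0.9 -1.6 -0.3] op 0.997
turn/10deg [ 0.001 -0.     0.002] shift in TARGET axes /60 [-0.14   0.15   0.004]
```

Request:
send_rows(
  series="0 0.08 0 0 0 0; 0 0.07 0 0 0 0; 0 0 0 0 0 0",
)

```text
t: 5.58
eef_pos: [496.1, -137.7, 118.2]
tcp_rot: [3.141, -0.0, -0.119]
ft_force: [-0.2, -0.1, -0.5]
opening: 0.999
grip_force: 0.0
```

Request:
send_rows(
  series="0 0 0 0 0 0; 0 0 0 0 0 0; 0 0 0 0 0 0; 0 0 0 0 0 0; 0 0 0 0 0 0",
  fingers=0.81,
)

```text
t: 6.2
eef_pos: [496.1, -137.1, 118.2]
tcp_rot: [3.142, -0.0, -0.118]
ft_force: [-0.7, -0.1, -0.4]
opening: 0.812
grip_force: 0.0
```

Request:
send_rows(
  series="0 0 0 0 0 0; 0 0 0 0 0 0; 0 0 -0.1 0 0 0; 0 0 -0.3 0 0 0; 0 0 -0.6 0 0 0",
  fingers=1,
)

```text
t: 6.82
eef_pos: [495.7, -137.0, 178.4]
tcp_rot: [-3.141, 0.002, -0.118]
ft_force: [0.9, 0.2, -0.1]
opening: 1.001
grip_force: 0.0
```

Request:
send_rows(
  series="0 0 -0.8 0 0 0; 0 0 -0.5 0 0 -0.95; 0 0 0 0 0 -0.95; 0 0 0 0 0 -0.95; 0 0 0 0 0 -0.95",
  fingers=0.58,
)

```text
t: 7.45
eef_pos: [496.0, -137.1, 256.8]
tcp_rot: [3.141, -0.0, 0.55]
ft_force: [0.9, -0.7, 0.3]
opening: 0.588
grip_force: 0.0
```

Request:
send_rows(
  series="0 0 0 0 0 -0.97; 0 0 0 0 0 -0.97; 0 0 0 0 0 -0.97; 0 0 0 0 0 -0.97; 0 0 0 0 0 -0.97",
)

```text
t: 8.07
eef_pos: [496.0, -137.1, 256.7]
tcp_rot: [3.141, 0.0, 1.397]
ft_force: [0.6, 0.2, -0.3]
opening: 0.58
grip_force: 0.0
```

```bash
python3 -c "
from h import *
todo(472.4,280.8,230,89.5)
d=snap('top'); save('c4',d['color'],(330,150,530,330),3)"
```

```text
t 8.07 pos [ 496.  -137.1  256.7] yaw [180.   0.  80.] F [ 0.6  0.2 -0.3] op 0.58
turn/10deg [ 0.002  0.001 -0.946] shift in TARGET axes /60 [ 6.961 -0.454  0.444]
```

Request:
send_rows(
  series="0 0 0 0 0 -0.95; 0.85 -0.06 0.05 0 0 0; 0.85 -0.06 0.05 0 0 0; 0.85 -0.06 0.05 0 0 0; 0.85 -0.06 0.05 0 0 0",
)

```text
t: 8.75
eef_pos: [484.2, 68.5, 244.6]
tcp_rot: [3.141, 0.0, 1.554]
ft_force: [0.5, 0.1, -0.1]
opening: 0.58
grip_force: 0.0
```

Request:
send_rows(
  series="0.85 -0.06 0.05 0 0 0; 0.85 -0.06 0.05 0 0 0; 0.85 -0.06 0.05 0 0 0; 0.85 -0.04 0.05 0 0 0; 0 0 0 0 0 0",
)

```text
t: 9.38
eef_pos: [473.4, 273.8, 232.1]
tcp_rot: [3.141, -0.0, 1.558]
ft_force: [-1.3, 0.0, -0.4]
opening: 0.58
grip_force: 0.0
```

```bash
python3 -c "
from h import *
todo(472.4,280.8,91.5,89.5)
d=snap('top'); P=cloud(d)
q=P[150:330,330:530].reshape(-1,3); q=q[(q[:,2]>60)&(q[:,2]<100)&(q[:,1]<-60)]
print(len(q),cv2.minAreaRect(q[:,:2].astype(np.float32)),q[:,2].max())
c=np.vstack([np.hstack([d['color'][150:330,130:330],d['color'][150:330,330:530]])]); save('c5',c,s=2)"
```

```text
t 9.38 pos [473.4 273.8 232.1] yaw [180.   -0.   89.3] F [-1.3  0.  -0.4] op 0.58
turn/10deg [ 0.001 -0.001 -0.022] shift in TARGET axes /60 [ 0.116 -0.018  2.344]
2960 ((496.1643981933594, -135.212646484375), (72.54273223876953, 150.81321716308594), 83.30553436279297) 87.90368879602138
```

View pics/c5.png

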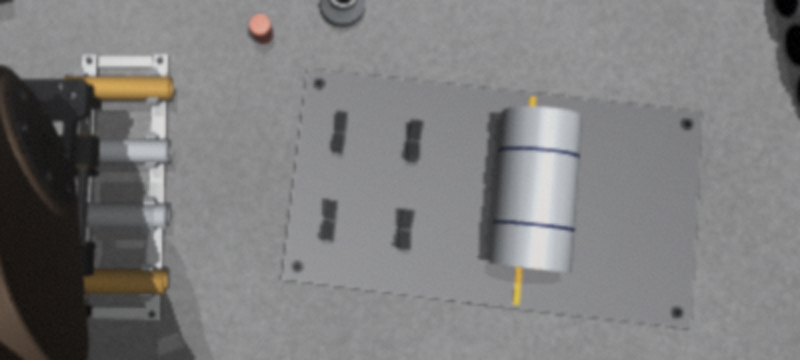

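The picture shows the header lying over the line: pipe px 490–580, with the line at (533,100) and (518,290). It measures about 2 mm off, and parallel. Now the nearer stainless nipple.

Request:
send_rows(
  series="0.12 -0.02 0.4 0 0 0; 0 0 0.6 0 0 0; 0 0 0.6 0 0 0; 0 0 0.5 0 0 0; 0 0 0.23 0 0 0",
)

```text
t: 10.05
eef_pos: [472.9, 277.1, 91.4]
tcp_rot: [-3.14, 0.001, 1.555]
ft_force: [0.4, 0.1, 0.8]
opening: 0.577
grip_force: 0.0
```

Request:
send_rows(
  series="0 0 0 0 0 0; 0 0 0 0 0 0; 0 0 0 0 0 0; 0 0 0 0 0 0; 0 0 0 0 0 0",
  fingers=0,
)

```text
t: 10.68
eef_pos: [472.5, 278.4, 93.1]
tcp_rot: [-3.141, 0.0, 1.557]
ft_force: [-4.8, -0.4, 6.2]
opening: 0.257
grip_force: 30.0
```

Request:
send_rows(
  series="0 0 -0.08 0 0 0; 0 0 -0.1 0 0 0; 0 0 -0.1 0 0 0; 0 0 -0.1 0 0 0; 0 0 -0.1 0 0 0",
)

```text
t: 11.3
eef_pos: [473.6, 278.5, 122.1]
tcp_rot: [3.14, -0.001, 1.557]
ft_force: [0.1, -0.3, -1.3]
opening: 0.256
grip_force: 30.0
```

Request:
send_rows(
  series="0 0 -0.3 0 0 0; 0 0 -0.4 0 0 0; 0 0 -0.4 0 0 0; 0 0 0 0 0 0; 0 0 0 0 0 0",
)

```text
t: 11.92
eef_pos: [472.8, 278.3, 186.7]
tcp_rot: [-3.141, 0.0, 1.557]
ft_force: [-0.1, 0.1, -0.7]
opening: 0.254
grip_force: 30.0
```

```bash
python3 -c "
from h import *
todo(463,25.7,160,83.2)
d=snap('scene'); save('c6',d['color'],(220,120,460,260),3)"
```

```text
t 11.93 pos [472.8 278.3 186.7] yaw [-180.     0.    89.2] F [-0.1  0.1 -0.7] op 0.254
turn/10deg [-0.001  0.001  0.602] shift in TARGET axes /60 [-4.2    0.336  0.444]
```

View pics/c6.png

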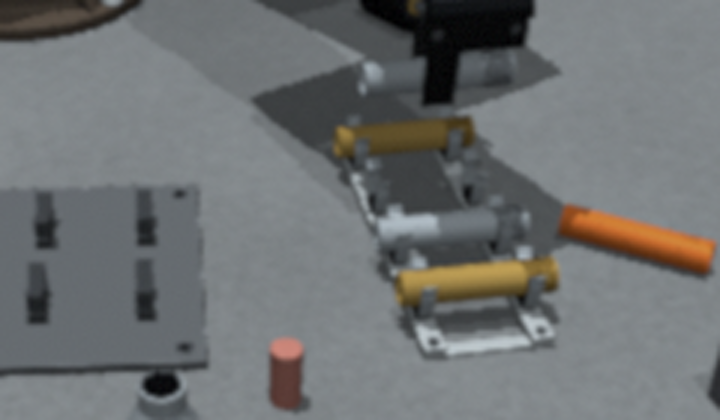

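The crop shows the nipple level in the fingers at (440,75), with its neighbours still clipped. To rest_1.

Request:
send_rows(
  series="0 0 0 0 0 0.6; -0.85 0.07 0 0 0 0; -0.85 0.07 0.1 0 0 0; -0.85 0.07 0.1 0 0 0; -0.85 0.07 0.1 0 0 0",
)

```text
t: 12.6
eef_pos: [465.2, 72.3, 168.3]
tcp_rot: [-3.141, 0.0, 1.453]
ft_force: [1.1, -0.8, -0.9]
opening: 0.256
grip_force: 30.0
```

Request:
send_rows(
  series="-0.84 0.06 0.1 0 0 0; 0 0 0 0 0 0; 0 0 0 0 0 0",
)

```text
t: 12.98
eef_pos: [463.1, 23.5, 162.7]
tcp_rot: [-3.141, 0.0, 1.452]
ft_force: [0.5, 0.2, -0.7]
opening: 0.255
grip_force: 30.0
```

```bash
python3 -c "
from h import *
todo(462.7,23.2,99,83.2)"
```

```text
t 12.97 pos [463.1  23.5 162.7] yaw [-180.     0.    83.2] F [ 0.5  0.2 -0.7] op 0.255
turn/10deg [-0.005  0.    -0.002] shift in TARGET axes /60 [-0.006 -0.007  1.062]
```

Request:
send_rows(
  series="0 0 0.4 0 0 0; 0 0 0.3 0 0 0; 0 0 0.2 0 0 0; 0 0 0.1 0 0 0; 0 0 0.06 0 0 0",
)

```text
t: 13.6
eef_pos: [463.2, 23.8, 99.7]
tcp_rot: [-3.141, 0.0, 1.453]
ft_force: [-7.7, 5.0, 28.7]
opening: 0.255
grip_force: 30.0
```

Request:
send_rows(
  series="0 0 0 0 0 0; 0 0 0 0 0 0",
)

```text
t: 13.85
eef_pos: [463.0, 23.5, 99.8]
tcp_rot: [-3.141, 0.0, 1.452]
ft_force: [-1.9, 2.7, 1.5]
opening: 0.253
grip_force: 30.0
```

Contact with the V at the expected height. Release, rise and head for the second nipple.

Request:
send_rows(
  series="0 0 0 0 0 0; 0 0 0 0 0 0; 0 0 0 0 0 0; 0 0 -0.2 0 0 0; 0 0 -0.6 0 0 0",
  fingers=0.58,
)

```text
t: 14.48
eef_pos: [462.8, 23.3, 147.8]
tcp_rot: [-3.139, 0.0, 1.452]
ft_force: [0.1, 0.7, 0.3]
opening: 0.579
grip_force: 0.0
```

Request:
send_rows(
  series="0 0 -0.8 0 0 -0.63; 0 0 -0.7 0 0 0; 0.85 0.24 0 0 0 0; 0.85 0.24 0 0 0 0; 0.85 0.24 0 0 0 0",
)

```text
t: 15.1
eef_pos: [507.9, 177.5, 238.8]
tcp_rot: [3.14, -0.0, 1.562]
ft_force: [-0.6, -0.5, -0.2]
opening: 0.583
grip_force: 0.0
```

Request:
send_rows(
  series="0.85 0.24 0 0 0 0; 0.85 0.24 0 0 0 0; 0 0 0 0 0 0; 0 0 0 0 0 0",
)

```text
t: 15.6
eef_pos: [536.9, 277.5, 237.9]
tcp_rot: [-3.141, 0.0, 1.563]
ft_force: [-0.2, -0.5, -0.4]
opening: 0.58
grip_force: 0.0
```

```bash
python3 -c "
from h import *
todo(537.2,279.5,92,89.5)
d=snap('top'); P=cloud(d)
q=P[225:300,260:350].reshape(-1,3); q=q[(q[:,2]>40)&(q[:,2]<70)&(q[:,1]<95)]
print(len(q),cv2.minAreaRect(q[:,:2].astype(np.float32)),np.percentile(q[:,2],95))
save('c7',d['color'],(130,150,430,330),2.6)"
```

```text
t 15.6 pos [536.9 277.5 237.9] yaw [-180.     0.    89.6] F [-0.2 -0.5 -0.4] op 0.58
turn/10deg [-0.002  0.002  0.005] shift in TARGET axes /60 [0.033 0.005 2.432]
713 ((463.22076416015625, 25.573577880859375), (110.23395538330078, 24.695512771606445), 83.13157653808594) 51.60722508580388
```

View pics/c7.png

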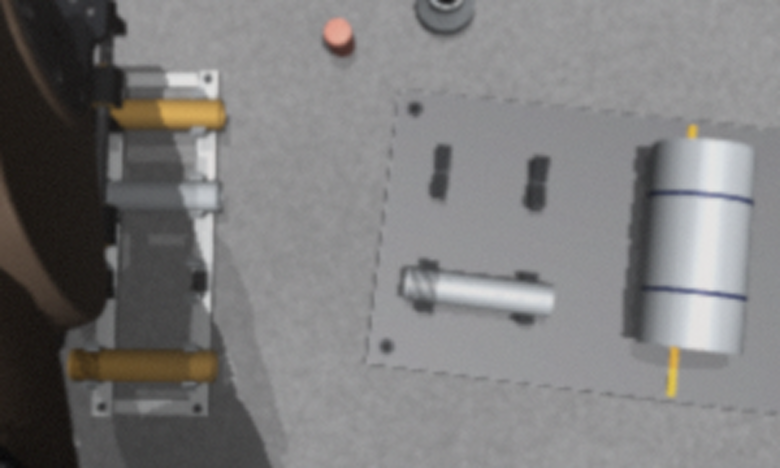

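The first nipple lies centred in rest_1: crop (478,290), measured (463.2, 25.6), top 51 mm. The second stainless is at (165,195), under the gripper.

Request:
send_rows(
  series="0.03 0 0.5 0 0 0; 0 0 0.6 0 0 0; 0 0 0.6 0 0 0; 0 0 0.5 0 0 0; 0 0 0.22 0 0 0",
)

```text
t: 16.27
eef_pos: [537.1, 278.3, 91.5]
tcp_rot: [-3.14, 0.001, 1.561]
ft_force: [-0.9, 0.7, 0.0]
opening: 0.578
grip_force: 0.0
```

Request:
send_rows(
  series="0 0 0 0 0 0; 0 0 0 0 0 0; 0 0 0 0 0 0; 0 0 0 0 0 0; 0 0 0 0 0 0",
  fingers=0,
)

```text
t: 16.9
eef_pos: [537.2, 279.6, 93.2]
tcp_rot: [3.141, -0.0, 1.563]
ft_force: [-3.3, -0.9, 6.9]
opening: 0.254
grip_force: 30.0
```

Request:
send_rows(
  series="0 0 -0.08 0 0 0; 0 0 -0.1 0 0 0; 0 0 -0.1 0 0 0; 0 0 -0.1 0 0 0; 0 0 -0.1 0 0 0",
)

```text
t: 17.52
eef_pos: [537.9, 279.7, 122.2]
tcp_rot: [3.14, -0.001, 1.562]
ft_force: [-0.9, 0.0, -1.6]
opening: 0.252
grip_force: 30.0
```

Request:
send_rows(
  series="0 0 -0.3 0 0 0; 0 0 -0.4 0 0 0; 0 0 -0.4 0 0 0; 0 0 0 0 0 0.63; 0 0 0 0 0 0",
)

```text
t: 18.15
eef_pos: [537.5, 279.6, 188.4]
tcp_rot: [3.14, -0.001, 1.453]
ft_force: [-0.3, 0.1, -1.7]
opening: 0.255
grip_force: 30.0
```

```bash
python3 -c "
from h import *
todo(552.4,13.5,160,83.2)"
```

```text
t 18.15 pos [537.5 279.6 188.4] yaw [179.9  -0.   83.3] F [-0.3  0.1 -1.7] op 0.255
turn/10deg [ 0.007 -0.003  0.005] shift in TARGET axes /60 [-4.374  0.772  0.473]
```

Request:
send_rows(
  series="-0.87 0.15 0 0 0 0; -0.87 0.15 0.1 0 0 0; -0.87 0.15 0.1 0 0 0; -0.87 0.16 0.1 0 0 0; -0.87 0.16 0.1 0 0 0",
)

```text
t: 18.77
eef_pos: [552.4, 13.2, 163.3]
tcp_rot: [3.141, 0.0, 1.455]
ft_force: [0.6, 0.6, -1.3]
opening: 0.261
grip_force: 30.0
```

Request:
send_rows(
  series="0 0 0 0 0 0; 0 0 0 0 0 0",
)

```text
t: 19.02
eef_pos: [552.4, 15.0, 163.4]
tcp_rot: [-3.141, -0.0, 1.453]
ft_force: [1.1, -0.9, -2.0]
opening: 0.256
grip_force: 30.0
```

```bash
python3 -c "
from h import *
todo(552.4,14.7,99,83.2)"
```

```text
t 19.02 pos [552.4  15.  163.4] yaw [-180.    -0.    83.3] F [ 1.1 -0.9 -2. ] op 0.256
turn/10deg [-0.001 -0.     0.007] shift in TARGET axes /60 [-5.000e-03  1.000e-03  1.073e+00]
```

Request:
send_rows(
  series="0 0 0.4 0 0 0; 0 0 0.3 0 0 0; 0 0 0.2 0 0 0; 0 0 0.1 0 0 0; 0 0 0.05 0 0 0",
)

```text
t: 19.65
eef_pos: [552.5, 15.3, 100.3]
tcp_rot: [3.141, 0.0, 1.453]
ft_force: [0.7, -0.2, -0.5]
opening: 0.256
grip_force: 30.0
```

Request:
send_rows(
  series="0 0 0 0 0 0; 0 0 0 0 0 0",
)

```text
t: 19.9
eef_pos: [552.6, 14.9, 100.6]
tcp_rot: [3.141, 0.0, 1.452]
ft_force: [-0.3, -0.4, -1.7]
opening: 0.256
grip_force: 30.0
```

Request:
send_rows(
  series="0 0 0 0 0 0; 0 0 0 0 0 0; 0 0 0 0 0 0; 0 0 -0.2 0 0 0; 0 0 -0.6 0 0 0",
  fingers=0.58,
)

```text
t: 20.52
eef_pos: [551.9, 15.0, 148.2]
tcp_rot: [-3.139, 0.0, 1.452]
ft_force: [1.0, 0.4, 0.5]
opening: 0.576
grip_force: 0.0
```

Request:
send_rows(
  series="0 0 -0.8 0 0 0; 0 0 -0.7 0 0 0; 0.8 0 0 0 0 0; 0.8 0 0 0 0 0; 0.8 0 0 0 0 0",
)

```text
t: 21.15
eef_pos: [569.4, 159.3, 239.4]
tcp_rot: [3.141, -0.0, 1.452]
ft_force: [-0.3, 0.4, 0.5]
opening: 0.578
grip_force: 0.0
```

Request:
send_rows(
  series="0.8 0 0 0 0 0; 0.8 0 0 0 0 0; 0 0 0 0 0 0; 0 0 0 0 0 0",
)

```text
t: 21.65
eef_pos: [580.5, 252.9, 238.6]
tcp_rot: [3.142, 0.0, 1.453]
ft_force: [-1.2, -0.1, -0.0]
opening: 0.582
grip_force: 0.0
```

```bash
python3 -c "
from h import *
d=snap('top'); P=cloud(d)
q0=P[150:340,240:530].reshape(-1,3)
def m(n,x0,x1,y0,y1,z0,z1):
    q=q0[(q0[:,0]>x0)&(q0[:,0]<x1)&(q0[:,1]>y0)&(q0[:,1]<y1)&(q0[:,2]>z0)&(q0[:,2]<z1)]
    print(n,len(q),np.round(np.hstack([np.ravel(a) for a in cv2.minAreaRect(q[:,:2].astype(np.float32))]),1),np.percentile(q[:,2],95).round(1))
m('n1',430,500,-60,95,40,70);m('n2',520,590,-60,95,40,70);m('hdr',400,600,-220,-70,60,100)
save('c8',d['color'],(130,110,470,330),2.3); print(env.state()['t'])"
```

```text
n1 708 [463.3  25.7 109.9  24.8  83.2] 51.6
n2 678 [552.7  15.4 110.   24.7  83.1] 51.7
hdr 2962 [ 496.4 -135.9   71.2  151.4   83.1] 84.7
21.7
```

View pics/c8.png

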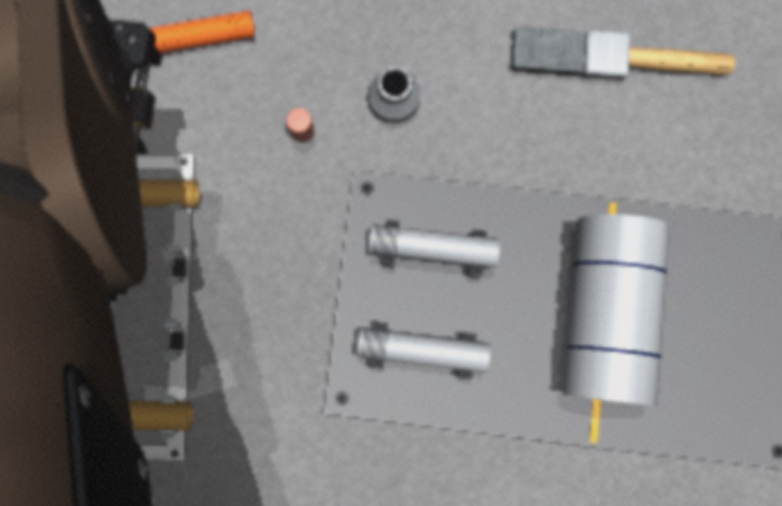

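Both nipples lie in the V rests at (433,246) and (423,350). The header is over the line at (618,310), the brass nipples are still clipped, and the bystanders haven't moved.

```bash
python3 -c "
from cell import env
print(env.job_done())"
```

```text
the job is handed in; nothing more can be done
None
```

The job is handed in: both stainless nipples measured within about 1 mm of the V-rest centres, the header was rolled onto the yellow line (about 1–2 mm off, parallel), and the brass nipples and loose things were left in place; the hand-in gave no verdict.

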